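# Load a lidded dish into a feeder lane through its sprung gate

### The job

Load the lidded moisture dish into the feeder lane: slide it along the bench in at the flared mouth and push it through the sprung gate until it presses on the spring buffer and the buffer just gives, by about two millimetres; press gently and never ram it. Then let go and withdraw so that both gate leaves swing shut behind the dish, and leave the two open dishes and the timer where they are.

Things in the scene. Friction and masses are not known exactly. Their poses are not given: they have to be found in the camera images.
- dish: The grey aluminium moisture dish with a lid (the only one with a lid, closed). Round, 68 mm across at the lid (64 mm lower down), 24 mm high, 100 g nominal (70 to 140 g). Origin: centre of its underside; z up. The lid is fixed.
- lane: Feeder lane fixed to the bench, bare aluminium: a straight open-topped channel without a floor (the bench is its floor), 88 mm wide inside, walls 4 mm thick and 34 mm high. Origin: on the bench, mid-lane, in the plane of the gate. x = push direction from mouth to rear (to the robot's left, within 15 degrees); z up. Walls run from x = -45 to +200 mm; the gate has two leaves hinged at x = 0.
- mouth (a point): Middle of the lane's open mouth, on the bench, at lane x = -45 mm; axes as the lane's. Before it two short wings flare out to lane x = -67 mm, where they stand about 117 mm apart inside. No lips here.
- slot (a point): A point in the open slot, lane x = 50 mm, 35 mm up. From lane x = 5 mm to the rear each wall has an inward lip (12 mm wide, underside 32 mm, top 35 mm above the bench), leaving a slot 64 mm wide along the lane: a dish slides under the lips but cannot go in from above; fingers narrower than the slot travel along it.
- rear (a point): Inner face of the closed rear end, lane x = 196 mm, 15 mm up. Ahead of it a stop block carries a soft black buffer plate (3 N per mm, 7 mm travel). It is clamped elsewhere each time and not measured: a dish first touches it with its centre at lane x = 72 to 122 mm. Feel for it: 4 N seats the dish, 7 N (about 2 mm) is plenty; over 13 N on the dish from any part of the lane is too much.
- leaf_l (a joint): Left gate leaf (lane +y side), slippery grey plastic, upright, from 4 to 17 mm above the bench, 3 mm thick, reaching 41 mm from a vertical hinge at lane x = 0, y = 42 mm. Rad: 0 shut, growing as it swings inward (lane +x) to 1.5; never outward. Sprung shut (0.036 N m shut, 0.12 wide open): presses on what stands in the gate. Shuts only with the dish's centre 65 mm past the gate and the fingers out.
- leaf_r (a joint): Right gate leaf (lane -y side), the mirror image of leaf_l, hinge at lane x = 0, y = -42 mm; same angle convention and spring.
- open_dish_a: An open moisture dish without lid, 64 mm across, 21 mm high, standing beyond the lidded dish. Leave alone. Origin: centre of its underside.
- open_dish_b: A second open moisture dish, same size, standing past the rear end of the lane. Leave alone. Origin: centre of its underside.
- timer: A small timer, 58 x 58 x 18 mm, standing beyond the lane. Leave alone. Origin: centre of its underside.
Mind the look-alikes: they are no part of the job. What is shaped like the dish but pink or turquoise is not meant.

How it is judged:
By the outcome, as a careful person would: the job done as asked, in the order asked, and still so for the second after the job is handed in, with the robot touching nothing.
It also fails if it takes over 67 s, if anything falls off the work surface, if the arm or the gripper's body presses on something with over 40 N, if the wrist force passes 120 N, or if a joint passes its speed limit or range.

### The arm

A 6-joint arm with a two-finger parallel gripper is mounted at the origin on a cart in front of the work surface, level with it; the furniture and walls round the work are solid. World frame = base frame: x ahead of the robot, y to its left, z up, the work surface at z = 0. Lengths are in mm, angles in degrees, forces in N, time in s.
With the tool pointing down it reaches from about 325 to 925 mm from the base axis. Payload 3.1 kg.
Tool frame: the origin (TCP) lies at the very end of the fingers, on their centre line; the grasp point (between the pads) lies grasp_offset behind it (grasp_offset is the distance from the TCP to the grasp point, in mm); z points along the fingers, y is the line along which they close (so a half turn about z gives the same grasp; the last joint's range is limited). The gripper opens to 85 mm and grips with 20 to 120 N. Pads are 22 mm wide; open, the fingers measure 114 mm over their backs; the gripper's body (76 mm by 85 mm) begins 54 mm behind the grasp point. The pads swing forward as they close: fully open they stand 13 mm farther back than shut.
Start: joints at [-73.407, 12.427, 92.441, -0, 75.132, -6.429], TCP at [244.444, -575.227, 231.3] pointing down, gripper open.
Joint ranges: [-157.48, 157.48], [-44.54, 120.13], [17.64, 146.25], [-64.5, 244.5], [7.68, 150.69], [-147.95, 147.95]. Speed limits (degrees/s): [159.86, 159.86, 180, 180, 180, 180].

### API

Orientations are given as [roll, pitch, yaw] about the fixed x, y, z axes, in that order (R = Rz(yaw) Ry(pitch) Rx(roll)).
In Python, from station import * gives the robot as it stands. Calls block until the motion is done:
- goto(position, orientation): joint-space move of the TCP to a pose.
- move_l(position, attitude=None, speed=150): straight line of the TCP; attitude=None keeps the orientation; speed is the mean speed in mm/s.
- move_j(angles): joint-space move.
- grip(opening, squeeze=None): finger opening in mm; squeeze is the grip in N (None keeps the last); returns when the fingers have stopped.
- wait(seconds).
- solve_ik(position, orientation): joint angles nearest the present ones, or None.
- get_obs(): the state.
- get_image(name): name is "scene" or "top" or "wrist"; returns the picture (420x560x3 uint8, red, green, blue); there is no depth.
- get_calibration(name): a dict with "fx", "fy", "cx", "cy" (pixels), "R" (3x3) and "t" (3): a world point X has camera coordinates R X + t; the wrist camera has in their place "mount" (4x4, takes a point from camera to tool coordinates, whose origin is the TCP and whose axes are the flange's). Camera axes: x right, y down, z forward; pixel columns grow to the right and rows downward; lengths in mm; the calibration is good to about 2 mm. A picture is of the moment at which its call begins: read the wrist's pose just before it. get_calibration takes no time and is no camera call.
A pose or a line that the arm cannot do raises Unreachable and nothing moves.
- sign_off(): hands the job in; it is judged then, once.
Trained networks look in the newest picture that a camera, given by its name, has taken for a name from the list of things; names that differ only in an ending like _2 or _b are one class to them, and where a whole thing is asked for, a point or a joint stands for the part that bears it (a point fixed in the world has none). Each returns a list of dicts, best first, with "score" (0 to 1); they miss things now and then, are a little off and sometimes report something else, mostly with a low value. They report only what shows in the picture. A call takes as long as a camera call. They do not tell look-alikes from the thing itself.
- spot_in(name, camera): "extent" ([centre column, centre row, width, height] in pixels, round what is visible of it).
- regions_of(name, camera): "region" (420x560 bool, what is visible of it) and "extent" ([centre column, centre row, width, height] in pixels, round what is visible of it).
The state is a dict: "t": time; "joint_pos": joint angles; "qvel": joint speeds; "effort": joint torques, N m; "tcp_pos": TCP position; "ee_rot": TCP orientation; "wrist_force": force on the tool from outside, world axes, zero at the start; "moment": the same for the moment, N m; "grip_width": finger opening in mm; "grip_force": force on a finger pad.
Only numpy, scipy, OpenCV 4.12 (cv2) and the standard library are available. Lean on these libraries where they do the work, as an engineer would, in place of code of your own. Each camera call takes 0.05 s, during which the arm holds its last target. There are 200 camera calls.

## Working session

There is one attempt and no reset: what is moved stays moved. The work goes in short steps, each a Python script; the robot and the scene stay as the last script left them, time stands still between calls to the robot, and variables do not carry over. Pictures are saved under pics/ and viewed, at most 10 in all, crops included, and the job is handed in when it is done.

```bash
mkdir -p pics; ls
python3 - <<'E'
from station import *
import cv2,numpy as np
ims=[]
for c in ["scene","top"]:
    im=get_image(c); cv2.imwrite(f"pics/{c}0.png",im[:,:,::-1])
    for n in ["dish","lane","open_dish_a","timer","leaf_l"]:
        r=spot_in(n,c); print(c,n,[(round(d['score'],2),[round(float(v)) for v in d['extent']]) for d in r[:4]])
    k=get_calibration(c); print(k['fx'],k['cx'],k['cy'],np.round(-np.array(k['R']).T@k['t']),np.round(k['R'],2).tolist())
o=get_obs();print({k:(np.round(v,2).tolist()) for k,v in o.items()})
E
```

```text
pics
scene dish [(0.84, [354, 208, 23, 18]), (0.66, [374, 158, 18, 17]), (0.56, [365, 185, 24, 22])]
scene lane []
scene open_dish_a [(0.95, [254, 355, 26, 30]), (0.53, [284, 185, 19, 17])]
scene timer [(0.59, [224, 240, 20, 18])]
scene leaf_l [(0.39, [264, 248, 7, 9])]
480.2114324925918 283.91822116335686 214.60482167379342 [ 131.  847. 1112.] [[-0.88, -0.48, -0.01], [-0.35, 0.65, -0.67], [0.33, -0.59, -0.74]]
top dish [(0.73, [338, 261, 21, 19]), (0.63, [376, 257, 20, 22]), (0.58, [414, 251, 20, 21])]
top lane [(0.6, [235, 213, 80, 41])]
top open_dish_a [(0.84, [332, 185, 14, 21]), (0.79, [160, 252, 21, 18])]
top timer [(0.6, [248, 171, 19, 19])]
top leaf_l []
477.95221898295745 286.47687800549977 211.93598497561325 [ 525.    6. 1570.] [[0.02, -1.0, -0.0], [-1.0, -0.02, -0.05], [0.05, 0.0, -1.0]]
{'t': 0.6, 'joint_pos': [-73.41, 12.42, 92.44, 0.0, 75.13, -6.43], 'qvel': [0.02, -0.04, 0.03, -0.04, 0.01, 0.06], 'effort': [0.0, -39.66, -30.4, -0.0, 0.0, -0.0], 'tcp_pos': [244.43, -575.25, 231.34], 'ee_rot': [180.0, -0.0, 23.02], 'wrist_force': [0.29, 1.35, 0.15], 'moment': [-0.0, 0.02, -0.05], 'grip_force': 0.0, 'grip_width': 85.4}
```

View pics/top0.png

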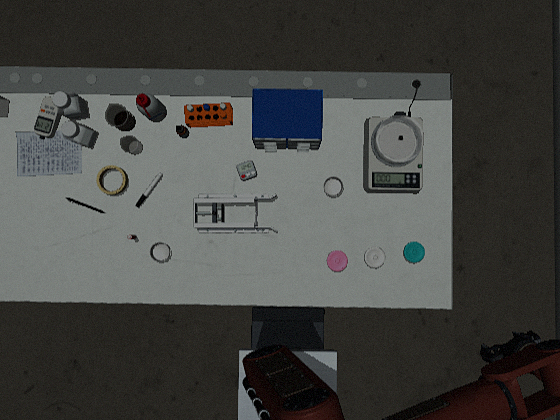

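View pics/scene0.png

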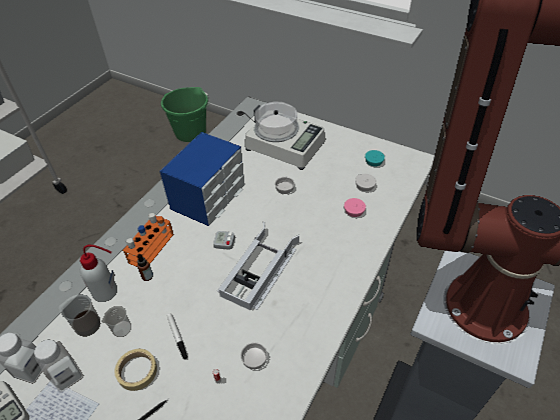

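The top view shows the lidded grey dish at (375,257), between pink (337,261) and turquoise (414,252). The lane's mouth is at about column 277 and its rear at 194. I'll locate things roughly and look from close up with the wrist camera.

```bash
cat > h.py <<'E'
from station import *
import numpy as np, cv2
from scipy.spatial.transform import Rotation as Ro
def cam(c,o=None):
    k=get_calibration(c)
    if 'mount' in k:
        M=np.array(k['mount']); R=Ro.from_euler('xyz',o['ee_rot'],degrees=True).as_matrix()
        C=R@M[:3,:3]; p=R@M[:3,3]+o['tcp_pos']
    else:
        C=np.array(k['R']).T; p=-C@np.array(k['t'])
    return k,C,p
def ray(c,u,v,z,o=None):
    k,C,p=cam(c,o); d=C@[(u-k['cx'])/k['fx'],(v-k['cy'])/k['fy'],1]
    return (p+d*(z-p[2])/d[2])
def proj(c,X,o=None):
    k,C,p=cam(c,o); q=C.T@(np.asarray(X)-p); return np.array([k['fx']*q[0]/q[2]+k['cx'],k['fy']*q[1]/q[2]+k['cy']])
def snap(name):
    o=get_obs(); im=get_image('wrist'); cv2.imwrite(f'pics/{name}.png',im[:,:,::-1]); return o,im
E
python3 - <<'E'
from h import *
for n,u,v,z in [('dish',375,257,24),('pink',337,261,24),('mouthU',277,197,34),('mouthD',277,234,34),('rearU',194,196,34),('rearD',194,233,34)]:
    print(n,ray('top',u,v,z).round())
k=get_calibration('wrist');print(np.round(k['mount'],3).tolist(),k['fx'])
d=ray('top',375,257,24)
goto([d[0],d[1],260],[180,0,90]); o,im=snap('w1')
for n in ['dish']: print([(round(r['score'],2),np.round(r['extent'],1).tolist(),ray('wrist',*r['extent'][:2],22,o).round(1)) for r in spot_in(n,'wrist')])
goto([600,20,330],[180,0,90]); o,im=snap('w2'); print(o['t'],o['tcp_pos'],o['ee_rot'],np.round(o['wrist_force'],2))
for n in ['lane','leaf_l','leaf_r']: print(n,[(round(r['score'],2),np.round(r['extent'],1).tolist(),ray('wrist',*r['extent'][:2],10,o).round(1)) for r in spot_in(n,'wrist')])
np.save('o2.npy',o,allow_pickle=True)
cv2.imwrite('pics/w12.png',np.vstack([cv2.resize(cv2.imread(f'pics/w{i}.png'),None,fx=.714,fy=.714) for i in (1,2)]))
E
```

```text
dish [ 456. -279.   24.]
pink [ 441. -156.   24.]
mouthU [643.  41.  34.]
mouthD [524.  39.  34.]
rearU [641. 308.  34.]
rearD [522. 305.  34.]
[[0.001, -0.944, -0.329, 85.058], [1.0, 0.0, 0.001, -0.751], [-0.001, -0.329, 0.944, -142.442], [0.0, 0.0, 0.0, 1.0]] 364.67204920630473
[(0.97, [279.7, 164.4, 64.6, 61.9], array([ 459.6, -272.4,   22. ])), (0.96, [293.5, 269.6, 57.7, 52.3], array([ 476. , -396.9,   22. ]))]
3.35 [599.67903238  18.7966197  329.45187666] [-1.79939845e+02  4.02046484e-02  8.99242254e+01] [ 0.   -0.57 -0.59]
lane [(0.63, [267.4, 72.8, 114.0, 133.6], array([589.1, 118.6,  10. ]))]
leaf_l [(0.66, [255.1, 81.0, 38.1, 6.5], array([574.4, 109.5,  10. ])), (0.58, [291.4, 77.5, 39.6, 4.9], array([617.6, 113.4,  10. ]))]
leaf_r [(0.66, [255.1, 81.0, 38.1, 6.5], array([574.4, 109.5,  10. ])), (0.58, [291.4, 77.5, 39.6, 4.9], array([617.6, 113.4,  10. ]))]
```

View pics/w2.png

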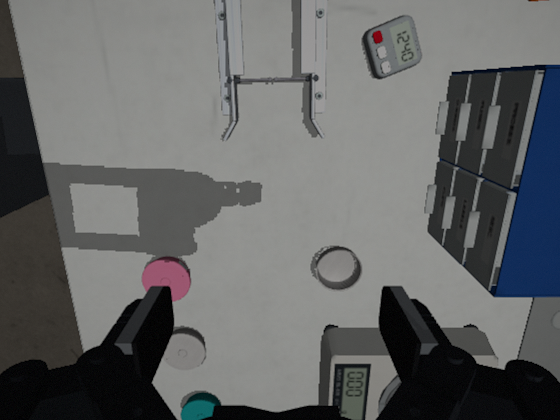

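View pics/w1.png

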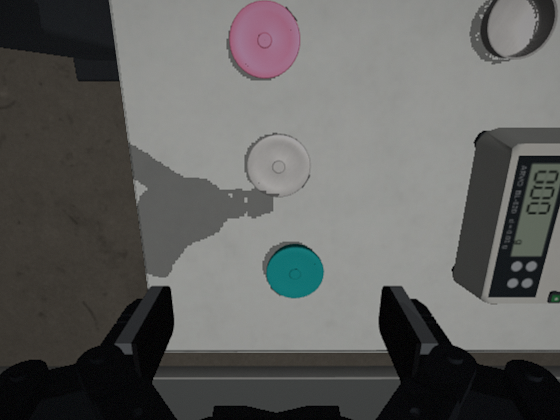

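Wrist view 1: lidded dish at (279,164), pink at (265,40), turquoise at (295,270). Wrist view 2: gate leaves along row ~79, hinges at about (234,80) and (316,77), wing tips at (225,139) and (320,137). Next, a closer look at the lane, then at the dish.

Run:
```python
from h import *
goto([594,85,190],[180,0,90]); wait(.3); o,im=snap('w3'); np.save('o3.npy',o,allow_pickle=True)
print(o['t'],o['tcp_pos'],np.round(o['wrist_force'],2))
for n in ['leaf_l','lane']: print(n,[(round(r['score'],2),np.round(r['extent'],1).tolist(),ray('wrist',*r['extent'][:2],17,o).round(1)) for r in spot_in(n,'wrist')])
goto([458,-285,150],[180,0,90]); wait(.3); o,im=snap('w4')
for r in regions_of('dish','wrist'):
    m=r['region'].astype(np.uint8); (c,ax,a)=cv2.fitEllipse(max(cv2.findContours(m,0,1)[0],key=len)); print(round(r['score'],2),np.round(r['extent'],1),np.round(c,1),np.round(ax,1),ray('wrist',*c,20,o).round(1))
print(get_obs()['t'])
```

```text
4.5167 [595.44566849  84.4151034  192.19016939] [-0.3  -0.25 -0.09]
leaf_l [(0.79, [301.1, 155.0, 46.8, 3.4], array([617.9, 112.8,  17. ])), (0.53, [250.9, 157.6, 47.9, 9.4], array([574. , 110.6,  17. ]))]
lane [(0.63, [269.1, 119.6, 159.4, 233.5], array([590.2, 142.9,  17. ]))]
0.78 [296.  323.   76.7  72.6] [296.4 324.8] [71.1 75.7] [ 476.7 -399.    20. ]
0.67 [274.6 186.2  89.9  85.7] [275.6 187.6] [84.8 88.2] [ 458.1 -273.2   20. ]
6.5333
```

View pics/w3.png

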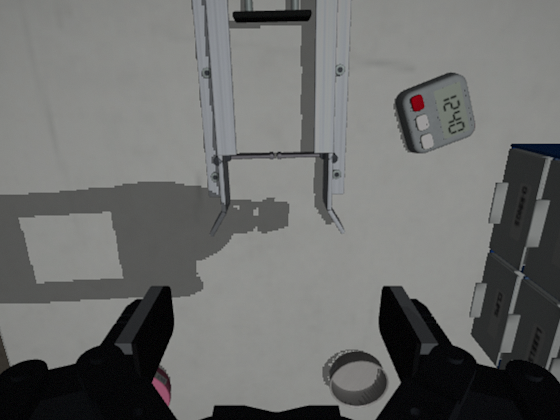

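```bash
cat > ov.py <<'E'
from h import *
import sys
x0,y0,yaw=map(float,sys.argv[1:4]); o=np.load('o3.npy',allow_pickle=True).item()
im=cv2.imread('pics/w3.png')[0:245,180:370]; im=cv2.resize(im,None,fx=2.4,fy=2.4,interpolation=cv2.INTER_CUBIC)
im=np.clip(im.astype(float)*1.0,0,255).astype(np.uint8); raw=im.copy()
R=Ro.from_euler('z',yaw,degrees=True).as_matrix()
def L(a,b,c):
    P=[tuple(np.int32(16*2.4*(proj('wrist',R@np.array(p,float)+[x0,y0,0],o)-[180,0]+.5))) for p in (a,b)]
    cv2.line(im,P[0],P[1],c,1,cv2.LINE_AA,4)
for s in (1,-1):
    L((5,32*s,35),(150,32*s,35),(0,0,255)); L((-45,44*s,34),(5,44*s,34),(0,255,0)); L((-45,48*s,34),(150,48*s,34),(255,0,0))
    L((0,42*s,17),(0,1*s,17),(0,255,255)); L((-45,44*s,0),(-67,58.5*s,0),(255,0,255)); L((-45,44*s,34),(-67,58.5*s,34),(255,0,255))
cv2.imwrite(sys.argv[4],cv2.resize(np.hstack([raw,im]),None,fx=.87,fy=.87,interpolation=cv2.INTER_AREA))
E
python3 ov.py 596 111.7 92.9 pics/ov1.png
```

```text
(no output)
```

View pics/ov1.png

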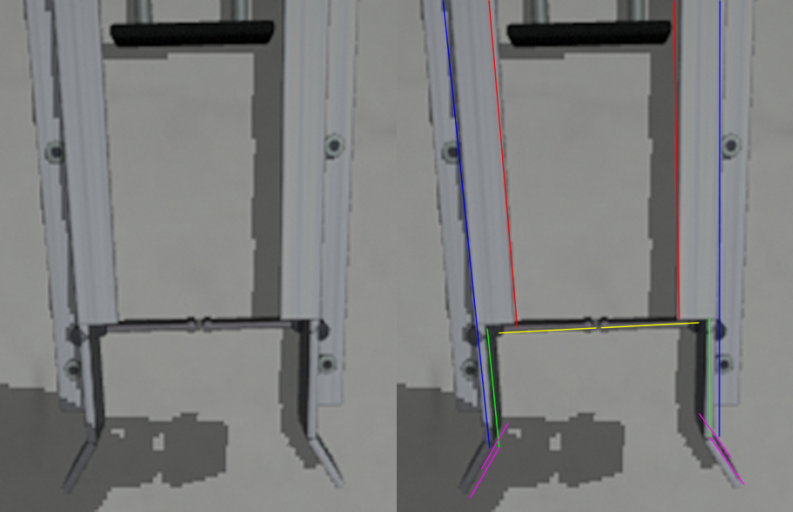

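The overlay shows the lane fit about 1.7° too far turned and slightly low. I'll correct it and check once more, and read off the buffer's face, which is near (272,20).

```bash
python3 ov.py 595.2 113.3 91.1 pics/ov2.png; python3 -c "
from h import *
o=np.load('o3.npy',allow_pickle=True).item()
for z in(10,25): print(ray('wrist',272,20,z,o))"
```

```text
[592.85997088 219.40315476  10.        ]
[592.95044799 217.12403524  25.        ]
```

View pics/ov2.png

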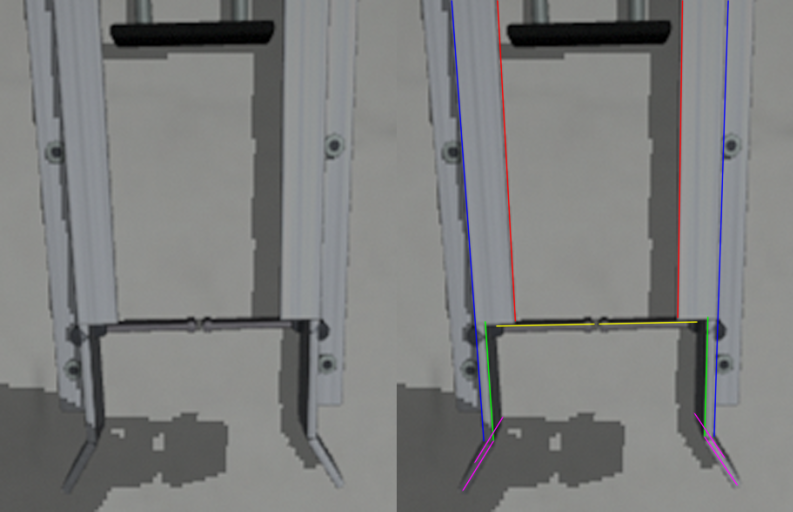

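The fit holds. The buffer face is near lane x ≈ 105, so the dish should touch at about 72. Now I'll grip the dish and slide it in front of the mouth, steering clear of the pink dish.

```bash
cat >> h.py <<'E'
YAW=91.1; O=np.array([595.6,113.8]); LX=np.array([np.cos(np.radians(YAW)),np.sin(np.radians(YAW))]); LY=np.array([-LX[1],LX[0]])
def lane(x,z,y=0): return [*(O+x*LX+y*LY),z]
def st(m):
    o=get_obs(); print(m,'t',round(o['t'],2),'tcp',np.round(o['tcp_pos'],1),'F',np.round(o['wrist_force'],2),'w',round(o['grip_width'],1),round(o['grip_force'],1)); return o
E
python3 - <<'E'
from h import *
att=[180,0,YAW]
goto([458.1,-273.2,60],att); wait(.1); st('above'); move_l([458.1,-273.2,4],att,80); st('down')
grip(62,20); o=st('grip')
if 64<o['grip_width']<72:
    move_l([545,-230,4],att,120); move_l(lane(-160,4),att,120); move_l(lane(-97,4),att,80); wait(.2); st('at mouth')
    grip(85); st('open'); move_l(lane(-97,110),att,200); move_l(lane(-170,150),att,200); wait(.3)
    o,im=snap('w5')
    for r in regions_of('dish','wrist'):
        m=r['region'].astype(np.uint8); c,ax,a=cv2.fitEllipse(max(cv2.findContours(m,0,1)[0],key=len)); p=ray('wrist',*c,20,o); print(round(r['score'],2),p.round(1),'lane',((p[:2]-O)@np.c_[LX,LY]).round(1))
    st('end')
E
```

```text
above t 7.08 tcp [ 460.  -274.9   62.4] F [ 1.23 -0.46 -0.3 ] w 85.3 0.0
down t 7.93 tcp [ 458.3 -273.4    4. ] F [-0.08  0.18  0.04] w 85.2 0.0
grip t 8.27 tcp [ 458.8 -273.7    5.1] F [-0.75  0.61  3.87] w 64.9 22.2
at mouth t 12.12 tcp [598.7  16.7   5.1] F [ 0.12 -0.73  5.98] w 64.2 22.3
open t 12.46 tcp [596.5  17.    3.2] F [0.64 0.5  0.  ] w 84.8 0.0
0.83 [597.6  17.4  20. ] lane [-96.4  -0.2]
0.56 [ 443.2 -148.5   20. ] lane [-259.3  157.4]
end t 14.11 tcp [598.6 -55.4 149.6] F [ 0.45  0.37 -0.26] w 84.9 0.0
```

View pics/w5.png

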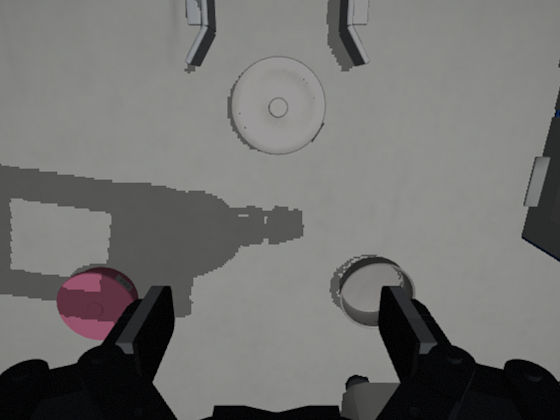

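The view shows the dish at (278,107), centred between the wing tips at (190,67) and (366,63). Now a V-push with the fingers at 20 mm opening, logging force through the gate.

```bash
cat >> h.py <<'E'
def force(n=6):
    f=[]
    for _ in range(n): wait(.03); f.append(get_obs()['wrist_force'])
    f=np.mean(f,0); return -f[:2]@LX, f[:2]@LY, f[2]
def lx():
    return (np.array(get_obs()['tcp_pos'])[:2]-O)@np.c_[LX,LY]
E
python3 - <<'E'
from h import *
att=[180,0,YAW]
grip(20); move_l(lane(-160,60),att,150); move_l(lane(-160,5),att,100); wait(.2)
st('down'); f0=np.array(force(8)); print('f0',f0.round(2)); np.save('f0.npy',f0)
for c in [-97,-70,-50,-40,-30,-20,-10,0,10,20,30,40,50,56]:
    move_l(lane(c-43.5,5),att,35); f=np.array(force(3))-f0; print(c,lx().round(1)+[43.5,0],f.round(2),round(get_obs()['t'],1))
    if f[0]>7: print('stop'); break
E
```

```text
down t 16.39 tcp [599.5 -46.3   6. ] F [-0.79  0.54 -0.93] w 20.0 0.0
f0 [0.31 0.08 0.07]
-97 [-97.1   0. ] [-0.17  0.18 -0.42] 17.5
-70 [-70.   0.] [0.67 0.5  0.21] 18.5
-50 [-50.   0.] [ 0.19 -0.02 -0.24] 19.3
-40 [-39.8   0. ] [ 0.14  0.08 -0.39] 19.9
-30 [-30.   0.] [ 0.44 -0.   -0.22] 20.4
-20 [-19.8   0. ] [2.31 0.17 0.13] 20.9
-10 [-10.    0.2] [3.08 0.49 0.41] 21.4
0 [-0.1  0.1] [ 3.82  0.61 -0.19] 22.0
10 [10.3  0.1] [ 2.36  0.11 -0.34] 22.5
20 [20.4 -0.1] [ 1.21  0.16 -0.49] 23.1
30 [30.8  0. ] [-0.22  0.23 -0.33] 23.6
40 [40.4  0. ] [ 0.06  0.11 -0.31] 24.1
50 [49.3  0. ] [3.31 0.06 0.05] 24.6
56 [55.3  0. ] [ 4.68 -0.2  -0.06] 25.1
```

The bump at 50–56 is the leaves bearing on the finger corners (about 3 N each). It should fade once their tips reach the finger sides, at about 70. Continuing in small steps.

Run:
```python
from h import *
att=[180,0,YAW]; f0=np.load('f0.npy')
snap('w6')
for c in [58,60,62,64,66,67,68,69,69.5,70,70.5,71]:
    move_l(lane(c-43.5,5),att,20); f=np.array(force(4))-f0; print(c,lx().round(2)+[43.5,0],f.round(2),round(get_obs()['t'],1))
    if f[0]>7: print('stop'); break
snap('w7')
cv2.imwrite('pics/w67.png',np.hstack([cv2.imread(f'pics/w{i}.png')[:300,90:470] for i in (6,7)]))
```

```text
58 [ 5.751e+01 -2.000e-02] [ 4.47 -0.16  0.13] 25.5
60 [59.56  0.07] [4.53 0.13 0.45] 25.9
62 [61.73  0.07] [ 4.68 -0.24  0.17] 26.3
64 [63.91  0.13] [ 4.33 -0.15 -0.08] 26.7
66 [65.7   0.17] [5.19 0.06 0.01] 27.0
67 [66.08  0.15] [ 6.68 -0.1   0.42] 27.4
68 [67.67 -0.16] [ 4.63 -0.55  0.17] 27.8
69 [ 6.933e+01 -4.000e-02] [ 2.53 -0.17 -0.88] 28.2
69.5 [6.975e+01 1.000e-02] [ 1.65 -0.44 -0.56] 28.6
70 [70.13  0.  ] [ 1.85 -0.06 -0.45] 29.0
70.5 [ 7.053e+01 -2.000e-02] [ 1.78 -0.08  0.23] 29.3
71 [ 7.104e+01 -1.000e-02] [ 1.52 -0.08  0.35] 29.7
```

View pics/w67.png

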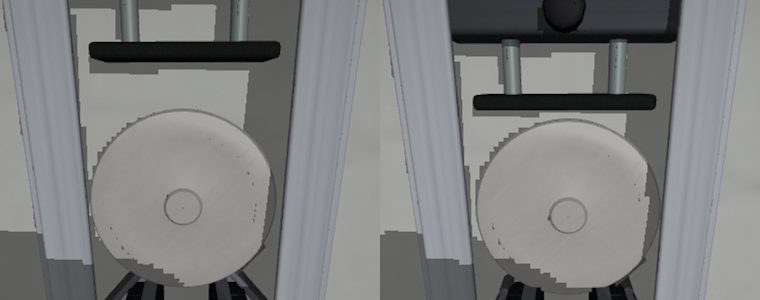

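The pictures show the leaves lying on the fingers and the dish centred, with its front edge about 12 px (roughly 4 mm) from the black buffer. The baseline is about 1.6 N, so I'll creep on until the force rises by about 5.5 N.

Run:
```python
from h import *
att=[180,0,YAW]; f0=np.load('f0.npy'); base=1.6
c=71
while c<84:
    c+=.5; move_l(lane(c-43.5,5),att,10); f=np.array(force(6))-f0; print(c,lx().round(2)+[43.5,0],f.round(2),round(get_obs()['t'],1))
    if f[0]-base>5.3: print('seated'); break
snap('w8')
```

```text
71.5 [ 7.152e+01 -1.000e-02] [1.31 0.13 0.03] 30.2
72.0 [7.204e+01 3.000e-02] [ 1.82 -0.14  0.06] 30.7
72.5 [7.254e+01 3.000e-02] [ 1.58 -0.08  0.03] 31.1
73.0 [7.304e+01 2.000e-02] [ 1.97  0.46 -0.02] 31.6
73.5 [73.53  0.  ] [1.37 0.03 0.12] 32.0
74.0 [ 7.408e+01 -1.000e-02] [1.72 0.1  0.21] 32.5
74.5 [7.451e+01 1.000e-02] [ 1.44 -0.02 -0.11] 32.9
75.0 [7.503e+01 1.000e-02] [ 1.66 -0.01 -0.34] 33.4
75.5 [ 7.551e+01 -4.000e-02] [ 1.54 -0.35  0.22] 33.8
76.0 [7.604e+01 5.000e-02] [ 2.01  0.14 -0.02] 34.3
76.5 [7.646e+01 6.000e-02] [1.9  0.09 0.07] 34.7
77.0 [7.686e+01 2.000e-02] [ 3.27  0.12 -0.08] 35.2
77.5 [7.735e+01 1.000e-02] [ 4.25 -0.26 -0.02] 35.6
78.0 [7.778e+01 2.000e-02] [4.86 0.37 0.07] 36.1
78.5 [7.809e+01 2.000e-02] [ 5.52 -0.01  0.12] 36.5
79.0 [7.833e+01 4.000e-02] [ 5.35 -0.2   0.  ] 37.0
79.5 [7.86e+01 1.00e-02] [6.7  0.09 0.03] 37.4
80.0 [7.885e+01 2.000e-02] [ 7.02 -0.1  -0.03] 37.9
seated
```

Touch came at about 76.4, and it is now compressed about 2.4 mm at about 5.4 N. That counts as seated. Backing off slowly, then lifting out through the slot.

Run:
```python
from h import *
att=[180,0,YAW]
x=lx()[0]; move_l(lane(x-5,5),att,10); wait(.2); st('back'); move_l(lane(x-5,60),att,60); st('up'); move_l(lane(x-30,190),att,150)
move_l(lane(-30,190),att,150); wait(.4); o,im=snap('w9'); st('look')
for n in ['leaf_l','dish','open_dish_a','timer']: print(n,[(round(r['score'],2),((ray('wrist',*r['extent'][:2],17,o)[:2]-O)@np.c_[LX,LY]).round(1)) for r in spot_in(n,'wrist')])
cv2.imwrite('pics/w9c.png',cv2.resize(cv2.imread('pics/w9.png')[:260,120:450],None,fx=2.2,fy=2.2))
```

```text
back t 38.89 tcp [595.2 144.4   5.1] F [-0.51  2.24 -0.19] w 20.0 3.6
up t 39.96 tcp [594.5 144.1  59.4] F [ 0.53 -0.58 -0.73] w 19.9 0.0
look t 41.83 tcp [596.2  84.2 190.1] F [-0.02 -1.06 -0.45] w 19.9 0.0
leaf_l [(0.69, array([-0.9, 22.9])), (0.52, array([ -0.8, -22. ]))]
dish [(0.64, array([31.2,  0.4]))]
open_dish_a [(0.18, array([31.9,  1. ]))]
timer [(0.88, array([  31.5, -134.7]))]
```

View pics/w9c.png

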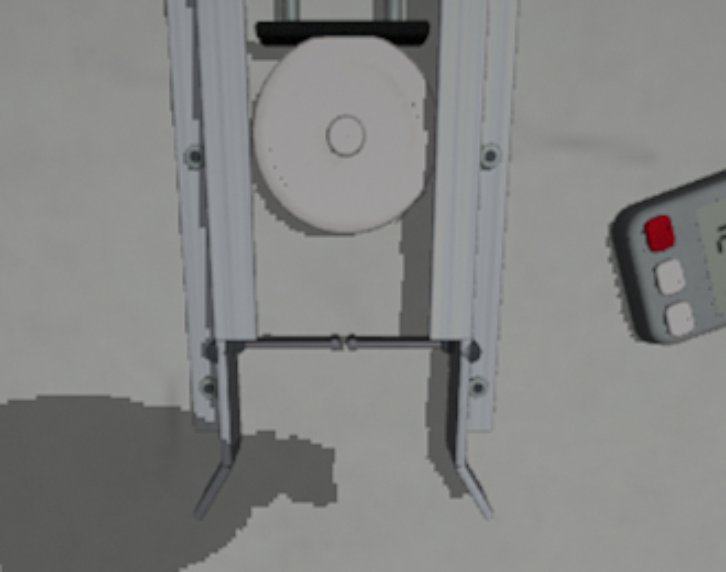

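The picture shows the dish against the buffer (edge at row ~38), both leaves shut along row ~342, and the fingers clear. Handing in.

```bash
python3 -c "
from station import *
print(sign_off())"
```

```text
the job is handed in; nothing more can be done
None
```

The lidded dish is in the lane, seated against the buffer after pressing it in by about 2.4 mm (about 5.4 N). Both gate leaves are shut behind it, the path was planned clear of the open dishes and the timer (not re-checked for movement afterwards), and the job was handed in at about 42 s.

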